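# Turn the round biscuit on the pantry cooling board

### The arm

A 7-joint arm with a two-finger parallel gripper is mounted at the origin on the work surface. World frame = base frame: x ahead of the robot, y to its left, z up, the work surface at z = 0. Lengths are in mm, angles in rad, forces in N, time in s.
With the tool pointing down it reaches from about 425 to 875 mm from the base axis. Payload 8.4 kg.
Tool frame: the origin (TCP) lies midway between the tips of the shut fingers; the grasp point (between the pads) lies 19 mm behind it; z points along the fingers, y is the line along which they close (so a half turn about z gives the same grasp; the last joint's range is limited). The gripper opens to 85 mm and grips with 20 to 120 N. Pads are 22 mm wide; open, the fingers measure 114 mm over their backs; the gripper's body (76 mm by 85 mm) begins 54 mm behind the grasp point. The pads swing forward as they close: fully open they stand 13 mm farther back than shut.
Start: joints at [1.035, 0.333, 0.04, 1.465, -0.013, 1.343, -0.059], TCP at [274.952, -588.953, 231.308] pointing down, gripper open.
Joint ranges: [-2.58, 2.58], [-0.38, 2.09], [-1.3, 1.39], [0.25, 2.4], [-1.5, 4.64], [0.08, 2.09], [-2.65, 2.65]. Speed limits (rad/s): [2.22, 2.22, 2.79, 2.79, 3.14, 3.14, 3.14].

### API

Orientations are given as a rotation vector (axis times angle).
In Python, from workcell import robot, sensors, get_image, finish_job gives the robot as it stands (robot), with the cameras as plain functions, the job as plain functions and the readings (sensors).
- The arm moves only by the shell command python3 steer.py 'ROWS' [FORCE]. ROWS is a JSON list of rows, 1 to 5 of them, each of 7 numbers: a rotation vector rx, ry, rz in rad, then dx, dy, dz in mm, then the finger opening in mm; each row is the pose to reach, as a shift and turn from the pose commanded when the command began, along the tool's axes at that moment; what a row does not reach only later rows make up. A row lasts 1/12 s, in which the tool goes at most 41.7 mm and 0.125 rad, less where a joint would pass 70% of its speed; a pose out of reach is approached as far as the arm can. The fingers move at their own pace and stop on an object; FORCE is the grip in N (left out, the last holds). Time passes only in rows, so rows that do not move let the fingers close. It prints the time, the measured TCP pose, the force, the opening and the grip force at its end.
- sensors.read_state(): the state, without advancing time (a new reading comes with each control period).
- get_image(name): name is "scene" or "top" or "wrist"; returns a dict with "frame" (384x512x3 uint8, red, green, blue), "K" (3x3 intrinsics, pixels), "R" (3x3) and "t" (3): a world point X has camera coordinates R X + t; the wrist camera has in their place "hand_eye" (4x4, takes a point from camera to tool coordinates, whose origin is the TCP and whose axes are the flange's). Camera axes: x right, y down, z forward; pixel columns grow to the right and rows downward; lengths in mm; the calibration is good to about 2 mm. A picture is of the moment at which its call begins: read the wrist's pose just before it. There is no depth.
- finish_job(): hands the job in; it is judged then, once.
The state is a dict: "clock": time; "q": joint angles; "dq": joint speeds; "joint_torque": joint torques, N m; "ee_pos": TCP position; "orientation": TCP orientation; "force": force on the tool from outside, world axes, zero at the start; "torque": the same for the moment, N m; "opening": finger opening in mm; "gripper_force": force on a finger pad.
Only numpy, scipy, OpenCV 4.12 (cv2) and the standard library are available. Lean on these libraries where they do the work, as an engineer would, in place of code of your own. Each camera call takes 0.05 s, during which the arm holds its last target. There are 200 camera calls.

### The job

Pick up the spatula and use it to turn over the round biscuit that pokes out over the front edge of the cooling board, so that it ends upside down, lying flat on the board. Touch the biscuit only with the spatula, leave the square crispbread where it is, and lay the spatula back down on the worktop, flat and right way up.

Things in the scene. Friction and masses are not known exactly. Their poses are not given: they have to be found in the camera images.
- biscuit: Round flat oat biscuit, 96 mm across, 10 mm thick, about 60 g; upper face golden with small dark holes, underside plain darker brown. Origin at the centre of the underside; z points out of the face with holes (up at first). It lies on the board, centre 17 to 23 mm inside the front edge, so about 28 mm of it pokes out over the worktop.
- crispbread: Square flat crispbread, 88 x 88 x 10 mm, 60 g, beside the round biscuit (either side, centres about 135 mm apart), poking out over the same front edge. To be left alone. Origin at the centre of the underside, z up.
- board: Dark wooden cooling board, fixed, 240 mm (x) by 280 mm (y) and 30 mm thick, on the worktop (z = 0). Origin at the centre of its underside; its flat top is at z = 30 mm. The front edge, over which the biscuits poke out, is at its own x = -120 mm, towards the spatula; its own x points from there across the board, empty behind the biscuits.
- spatula: Spatula, 100 g, 280 mm long along its x, lying flat on the worktop, blade towards the board. Origin midway along, in the plane of its underside; z up. Flat-sided wooden handle 18 mm wide, 20 mm high, from x = -140 to -10 mm, axis at z = 10 mm; thin neck; flat steel blade 65 mm wide, 3 mm thick (z = 0 to 3 mm), from x = 50 to its front edge at x = 140 mm. Balances at x = -27 mm.

How it is judged (in metres and radians):
On the way:
1. the spatula tips the round biscuit up (it presses on it while the biscuit leans more than 25 degrees) (contact force between spatula and biscuit above 0.03 N and angle between biscuit's own z axis and vertical above 0.436 rad), for 0.05 s.
At the end, for the whole second after the job is handed in: The round biscuit lies at rest on the board, holes down, level within 10 degrees, centre over the board, upper face 34 to 46 mm above the worktop; the crispbread is within 20 mm of its start; the spatula rests flat (within 10 degrees, right way up) on the worktop, its origin below 12 mm (angle between biscuit's own z axis and vertical above 2.967 rad and x of biscuit in the frame of board between -0.12 and 0.12 m and y of biscuit in the frame of board between -0.14 and 0.14 m and z of biscuit in the frame of board between 0.034 and 0.046 m and linear speed of each of biscuit, spatula below 0.02 m/s and distance of crispbread from where it was at the start of the episode below 0.02 m and height (world z) of spatula below 0.012 m and angle between spatula's own z axis and vertical below 0.175 rad); the robot touches nothing.
It fails at once if the gripper's fingers or the arm touch the round biscuit (more than 0.5 N) (contact force between any of the fingers, the arm and biscuit above 0.5 N).
It fails at once if the crispbread is moved by more than 20 mm (distance of crispbread from where it was at the start of the episode above 0.02 m).
It also fails if it takes over 45 s, if anything falls off the work surface, if the arm or the gripper's body presses on something with over 40 N, if the wrist force passes 120 N, or if a joint passes its speed limit or range.

## Working session

There is one attempt and no reset: what is moved stays moved. The work goes in short steps, Python scripts to look and compute and a shell command to move; the robot and the scene stay as the last step left them, time stands still between calls to the robot, and variables do not carry over. Pictures are saved under pics/ and viewed, at most 10 in all, crops included, and the job is handed in when it is done.

```bash
ls; mkdir -p pics; python3 - <<'E'
from workcell import robot, sensors, get_image, finish_job
import cv2,numpy as np
s=sensors.read_state();print(s['clock'],s['ee_pos'],s['orientation'],s['opening'])
a=get_image("top");b=get_image("scene")
for n,i in(("top",a),("scene",b)):
    cv2.imwrite(f"pics/{n}0.png",i["frame"][:,:,::-1]);print(n,i["K"],i["R"],i["t"])
cv2.imwrite("pics/both0.png",cv2.resize(np.vstack([a["frame"],b["frame"]])[:,:,::-1],None,fx=.78,fy=.78))
E
```

```text
pics
steer.py
workcell.py
0.0 [ 274.75585251 -588.56532538  230.40550257] [-3.06542824e+00 -6.80316348e-01  7.65597375e-04] 85.33694240177766
top [[351.51551061   0.         254.36138198]
 [  0.         351.51551061 194.68186428]
 [  0.           0.           1.        ]] [[-0.01746258 -0.99978338  0.01132452]
 [-0.99506212  0.01627108 -0.09791135]
 [ 0.09770587 -0.01297839 -0.99513071]] [ 75.74111718 541.32291616 649.93889591]
scene [[446.12311278   0.         257.5929766 ]
 [  0.         446.12311278 193.15899171]
 [  0.           0.           1.        ]] [[ 0.51161078  0.85886821 -0.02449087]
 [ 0.4705027  -0.30389173 -0.82841839]
 [-0.7189448   0.41230475 -0.5595741 ]] [-332.84871503 -210.96302511 1118.19439129]
```

View pics/top0.png

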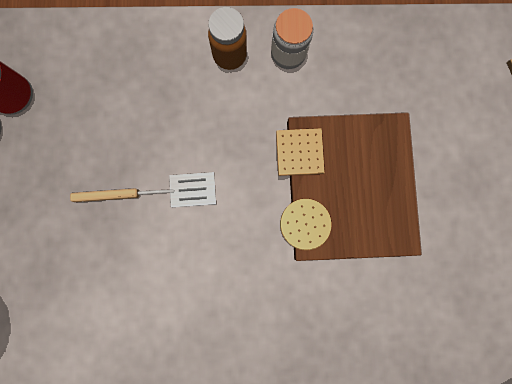

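View pics/scene0.png

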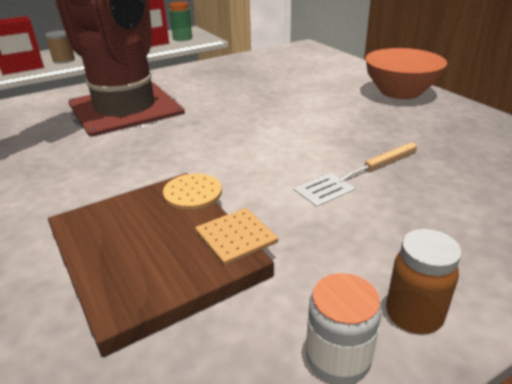

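The top view shows the spatula (handle at about (105,195), blade at (193,189), pointing right, which is -y). The biscuit is at (306,224), the crispbread at (300,152), and the board to the right spans about (290–420, 113–260).

```bash
cat > h.py <<'E'
from workcell import robot, sensors, get_image, finish_job
import cv2,numpy as np
from scipy.spatial.transform import Rotation as Ro
def ray(i,uv,z):
    uv=np.atleast_2d(uv).astype(float);d=np.c_[uv,np.ones(len(uv))]@np.linalg.inv(i["K"]).T@i["R"]
    c=-i["R"].T@i["t"];return c+d*((z-c[2])/d[:,2])[:,None]
def proj(i,X):
    p=np.atleast_2d(X)@i["R"].T+i["t"];return (p@i["K"].T)[:,:2]/p[:,2:]
def blobs(m,amin=150):
    c,_=cv2.findContours(m.astype(np.uint8)*255,cv2.RETR_EXTERNAL,cv2.CHAIN_APPROX_NONE)
    return [k for k in c if cv2.contourArea(k)>amin]
E
python3 - <<'E'
from h import *
i=get_image("top");f=i["frame"];h=cv2.cvtColor(f,cv2.COLOR_RGB2HSV)
y=(h[...,0]>12)&(h[...,0]<35)&(h[...,1]>80)&(h[...,2]>130)
def rect(P):
    r=cv2.minAreaRect(P[:,:2].astype(np.float32));return np.round(r[0],1),np.round(r[1],1),round(r[2],1),np.round(cv2.boxPoints(r)).tolist()
for c in blobs(y):
    u=c.reshape(-1,2);m=u.mean(0);print(m,len(u))
    for z in(40,15):print(z,rect(ray(i,u,z)))
w=(h[...,1]<22)&(h[...,2]>185)
for c in blobs(w):
    u=c.reshape(-1,2);print('w',u.mean(0),rect(ray(i,u,3)))
d=(h[...,2]<125)&(h[...,1]>90)
for c in blobs(d,3000):
    u=c.reshape(-1,2);print('board',u.mean(0),rect(ray(i,u,30)))
print(f[189,[180,193,210]],f[200,193])
print('board px corners', ray(i,[[288,118],[409,113],[421,254],[296,260]],30).round(1))
E
```

```text
[305.55555556 223.96527778] 144
40 (array([484.8, -29. ]), array([93.9, 93.3]), 89.0, [[437.0, -75.0], [531.0, -77.0], [532.0, 17.0], [439.0, 19.0]])
15 (array([485.1, -32.9]), array([97.4, 96.8]), 89.0, [[436.0, -81.0], [533.0, -83.0], [534.0, 15.0], [438.0, 17.0]])
[103.         194.46527778] 144
40 (array([546.3, 350.3]), array([ 16.4, 123.5]), 3.2, [[535.0, 411.0], [542.0, 288.0], [558.0, 289.0], [551.0, 412.0]])
15 (array([548.9, 360.8]), array([ 17. , 128.1]), 3.2, [[537.0, 424.0], [544.0, 296.0], [561.0, 297.0], [554.0, 425.0]])
[300.05084746 151.2259887 ] 177
40 (array([623.4, -21.5]), array([87.2, 87.2]), 1.7, [[578.0, 21.0], [581.0, -66.0], [668.0, -64.0], [666.0, 23.0]])
15 (array([628.9, -25.2]), array([90.6, 90.5]), 1.7, [[582.0, 19.0], [585.0, -72.0], [676.0, -69.0], [673.0, 21.0]])
w [191.54193548 189.10322581] (array([558.1, 189.9]), array([63.8, 88.7]), 3.2, [[524.0, 232.0], [529.0, 144.0], [592.0, 147.0], [587.0, 236.0]])
w [225.79069767  25.72093023] (array([901.6, 121.8]), array([70.7, 62. ]), 65.4, [[859.0, 103.0], [915.0, 77.0], [945.0, 141.0], [888.0, 167.0]])
board [348.40275651 186.10260337] (array([ 558.1, -122.1]), array([277.2, 241.7]), 1.4, [[417.0, -5.0], [423.0, -246.0], [700.0, -239.0], [694.0, 2.0]])
[[122 122 118]
 [ 82  82  79]
 [201 201 197]] [205 205 202]
board px corners [[ 691.8   -1.8   30. ]
 [ 698.6 -240.4   30. ]
 [ 424.3 -246.5   30. ]
 [ 417.5   -9.5   30. ]]
```

```bash
cat >> h.py <<'E'
def Rt(ang):  # tool down; tool x axis along world heading ang (deg)
    a=np.radians(ang);x=np.array([np.cos(a),np.sin(a),0]);z=np.array([0,0,-1.]);return np.c_[x,np.cross(z,x),z]
def go(p,R,note=''):
    s=sensors.read_state();R0=Ro.from_rotvec(s['orientation']).as_matrix()
    d=R0.T@(np.array(p)-s['ee_pos']);rv=Ro.from_matrix(R0.T@R).as_rotvec()
    print(note,'rv',rv.round(3),'d',d.round(1),'rows>=%.1f'%max(np.linalg.norm(d)/41.7,np.linalg.norm(rv)/.125))
E
python3 - <<'E'
from h import *
s=sensors.read_state();print(Ro.from_rotvec(s['orientation']).as_matrix().round(3))
for a in(-86.9,93.1):
    go([520,-130,220],Rt(a),a); go([551.4,314.8,120],Rt(a),a)
E
```

```text
[[ 0.906  0.423 -0.001]
 [ 0.423 -0.906  0.001]
 [-0.    -0.001 -1.   ]]
-86.9 rv [-1.000e-03  1.000e-03  1.953e+00] d [ 416.2 -311.9   11. ] rows>=15.6
-86.9 rv [-1.000e-03  1.000e-03  1.953e+00] d [ 632.8 -701.5  111.5] rows>=22.8
93.1 rv [-1.000e-03 -1.000e-03 -1.188e+00] d [ 416.2 -311.9   11. ] rows>=12.5
93.1 rv [-1.000e-03 -1.000e-03 -1.188e+00] d [ 632.8 -701.5  111.5] rows>=22.8
```

```bash
python3 steer.py '[[0,0,-0.1,33,-25,1,85],[0,0,-0.2,66,-50,2,85],[0,0,-0.3,99,-75,3,85],[0,0,-0.4,132,-100,4,85],[0,0,-0.5,166,-125,4,85]]' && python3 - <<'E'
from h import *
go([520,-130,220],Rt(93.1))
E
```

```text
clock: 0.57
ee_pos: [372.5, -404.0, 226.9]
orientation: [-2.8, -1.425, 0.001]
force: [1.6, -0.2, 0.5]
opening: 85.0
gripper_force: 0.0
 rv [-0.001 -0.    -0.684] d [308.3 -42.    6.9] rows>=7.5
```

```bash
python3 steer.py '[[0,0,-0.1,41,-6,1,85],[0,0,-0.2,82,-12,2,85],[0,0,-0.3,123,-18,3,85],[0,0,-0.4,164,-24,4,85],[0,0,-0.5,205,-30,4,85]]' && python3 - <<'E'
from h import *
go([551.4,314.8,120],Rt(93.1))
E
```

```text
clock: 0.98
ee_pos: [469.8, -221.1, 223.2]
orientation: [-2.36, -2.073, 0.0]
force: [0.5, -0.9, 0.8]
opening: 84.9
gripper_force: 0.0
 rv [-0.     0.    -0.183] d [541.9  11.9 103.1] rows>=13.2
```

```bash
python3 steer.py '[[0,0,-0.05,41,1,3,85],[0,0,-0.1,82,2,6,85],[0,0,-0.15,123,3,9,85],[0,0,-0.183,164,4,12,85],[0,0,-0.183,205,4,15,85]]' && python3 steer.py '[[0,0,0,41,8,6,85],[0,0,0,81,16,14,85],[0,0,0,121,24,22,85],[0,0,0,161,32,30,85],[0,0,0,200,40,38,85]]' && python3 - <<'E'
from h import *
go([551.4,314.8,60],Rt(93.1))
E
```

```text
clock: 1.4
ee_pos: [500.7, -18.5, 208.2]
orientation: [2.164, 2.277, -0.0]
force: [1.2, -0.4, -0.1]
opening: 84.9
gripper_force: 0.0
clock: 1.82
ee_pos: [530.9, 183.3, 170.0]
orientation: [2.167, 2.275, 0.0]
force: [0.7, -0.6, 0.3]
opening: 84.8
gripper_force: 0.0
 rv [ 0.     0.    -0.005] d [130.4  26.9 110. ] rows>=4.1
```

```bash
python3 steer.py '[[0,0,0,35,8,20,60],[0,0,0,70,16,45,50],[0,0,0,105,24,70,50],[0,0,-0.005,130,27,90,50],[0,0,-0.005,130,27,110,50]]' && python3 steer.py '[[0,0,0,0,0,0,50],[0,0,0,0,0,0,50]]' && python3 - <<'E'
from h import *
go([551.4,314.8,2.5],Rt(93.1))
i=get_image("wrist");f=i["frame"].copy()
# project predicted handle centreline at z=20
s=sensors.read_state();T=np.eye(4);T[:3,:3]=Ro.from_rotvec(s['orientation']).as_matrix();T[:3,3]=s['ee_pos']
C=np.linalg.inv(T@i["hand_eye"]);j=dict(K=i["K"],R=C[:3,:3],t=C[:3,3])
for l in(-140,-30,-10):
    p=np.array([553,284.8])+l*np.array([.054,-.9985]);u=proj(j,[*p,20])[0];print(l,u);cv2.circle(f,tuple(int(v) for v in u),4,(255,0,0),-1)
cv2.imwrite("pics/w1.png",f[:,:,::-1])
E
```

```text
clock: 2.23
ee_pos: [549.3, 319.7, 58.6]
orientation: [-2.15, -2.285, -0.003]
force: [-1.8, -0.2, 0.0]
opening: 49.6
gripper_force: 0.0
clock: 2.4
ee_pos: [550.9, 311.6, 59.3]
orientation: [-2.16, -2.28, 0.005]
force: [-0.5, 1.0, 1.4]
opening: 49.7
gripper_force: 0.0
 rv [-0.003  0.001 -0.   ] d [ 3.2  0.8 56.7] rows>=1.4
-140 [257.48349159  47.26957953]
-30 [257.29384878 212.143162  ]
-10 [257.26622101 236.16247391]
```

View pics/w1.png

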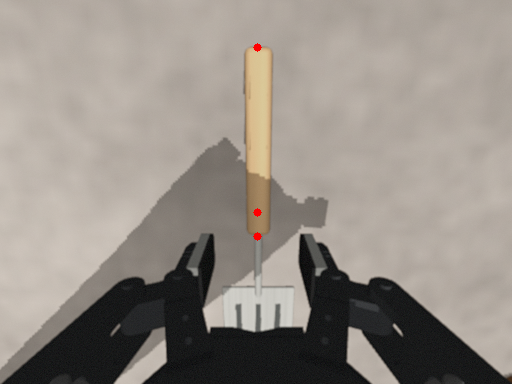

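The wrist picture shows the handle from (258,47) to (258,233), with my predicted axis lying on it. The grasp line is good.

```bash
python3 steer.py '[[0,0,0,2,0.5,30,50],[0,0,0,2,0.5,54,50],[0,0,0,2,0.5,54,50],[0,0,0,2,0.5,54,50]]' && python3 steer.py '[[0,0,0,0,0,0,0],[0,0,0,0,0,0,0],[0,0,0,0,0,0,0],[0,0,0,0,0,0,0],[0,0,0,0,0,0,0]]' 80
```

```text
clock: 2.78
ee_pos: [552.6, 313.2, 7.3]
orientation: [2.162, 2.278, -0.001]
force: [-0.7, 0.7, 0.7]
opening: 50.0
gripper_force: 0.0
clock: 3.2
ee_pos: [553.4, 315.0, 8.9]
orientation: [2.16, 2.279, 0.005]
force: [-0.8, -1.7, 8.7]
opening: 15.7
gripper_force: 79.3
```

```bash
python3 steer.py '[[0,0,0,0,0,-15,0],[0,0,0,0,0,-40,0],[0,0,0,0,0,-60,0],[0,0,0,0,0,-60,0],[0,0,0,0,0,-60,0]]' && python3 - <<'E'
from h import *
i=get_image("top");j=get_image("scene");w=get_image("wrist")
cv2.imwrite("pics/g1.png",np.vstack([np.hstack([i["frame"][100:280,:380],w["frame"][100:280,60:440]]),cv2.resize(j["frame"][120:250,240:512],(760,363))])[:,:,::-1])
E
```

```text
clock: 3.62
ee_pos: [553.0, 315.2, 68.9]
orientation: [2.16, 2.28, 0.005]
force: [0.3, 0.2, -1.2]
opening: 15.5
gripper_force: 78.4
```

View pics/g1.png

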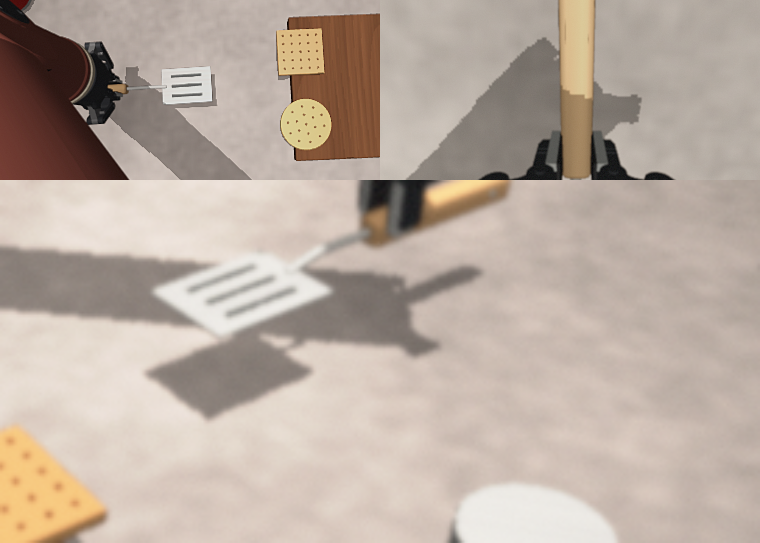

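The spatula is firmly held: in the top view the blade is at about (188,185), and in the scene view it looks roughly level. I'll measure its tilt from the two views.

```bash
cat >> h.py <<'E'
def tri(i,a,j,b):
    P=[v["K"]@np.c_[v["R"],v["t"]] for v in(i,j)]
    X=cv2.triangulatePoints(P[0],P[1],np.array(a,float).T,np.array(b,float).T);return (X[:3]/X[3]).T
def blade(box_t,box_s):
    i,j=get_image("top"),get_image("scene");r=[]
    for v,(x0,y0,x1,y1) in((i,box_t),(j,box_s)):
        h=cv2.cvtColor(v["frame"],cv2.COLOR_RGB2HSV);m=np.zeros(h.shape[:2],bool)
        m[y0:y1,x0:x1]=((h[...,1]<18)&(h[...,2]>170))[y0:y1,x0:x1]
        m=cv2.morphologyEx(m.astype(np.uint8),cv2.MORPH_CLOSE,np.ones((7,7)));m=cv2.morphologyEx(m,cv2.MORPH_OPEN,np.ones((7,7)))
        c=max(blobs(m>0),key=cv2.contourArea).reshape(-1,2)
        q=cv2.approxPolyDP(cv2.convexHull(c),5,True).reshape(-1,2);r.append(q)
    return i,j,r
E
python3 - <<'E'
from h import *
i,j,(a,b)=blade((140,140,250,230),(270,120,400,200));print(a.tolist(),b.tolist())
a=a.astype(float);b=b.astype(float)
if len(a)==4 and len(b)==4:
    # order: tip-lowx, tip-highx, back-highx, back-lowx  (top: right=tip; row down=-x)
    f=lambda q,k:q[np.argmin([k(p) for p in q])]
    A=[f(a,lambda p:-p[0]-p[1]),f(a,lambda p:-p[0]+p[1]),f(a,lambda p:p[0]+p[1]),f(a,lambda p:p[0]-p[1])]
    B=[f(b,lambda p:p[0]),f(b,lambda p:-p[1]),f(b,lambda p:-p[0]),f(b,lambda p:p[1])]
    X=tri(i,A,j,B);print(X.round(1));t=(X[0]+X[1])/2;k=(X[2]+X[3])/2;print(t,k,'pitch deg',np.degrees(np.arctan2(t[2]-k[2],np.linalg.norm(t[:2]-k[:2]))), 'roll',X[0,2]-X[1,2])
E
```

```text
[[210, 168], [212, 201], [164, 204], [163, 171]] [[352, 163], [322, 175], [298, 164], [298, 158], [326, 147], [349, 149]]
```

```bash
python3 - <<'E'
from h import *
i=get_image("top");j=get_image("scene")
X=tri(i,[(213.5,202),(211,166.5),(162,168.5),(164,205)],j,[(294.4,159.7),(318.7,176.5),(358.8,159.7),(333.8,145.8)]);print(X.round(1))
t=(X[0]+X[1])/2;k=(X[2]+X[3])/2;print(t,k,np.degrees(np.arctan2(t[2]-k[2],np.linalg.norm(t[:2]-k[:2]))))
s=sensors.read_state();print(s['ee_pos'])
E
```

```text
[[529.  144.8  61.4]
 [594.  148.1  60.4]
 [590.7 236.2  62.4]
 [524.9 234.1  60.1]]
[561.48725615 146.41466865  60.92697831] [557.78947731 235.1432819   61.23870943] -0.20112242454708293
[551.57585239 314.30172835  65.59001143]
```

```bash
python3 - <<'E'
from h import *
s=sensors.read_state()
go([481,199,s['ee_pos'][2]-45],Rt(91.4)); print(s['ee_pos'],Ro.from_rotvec(s['orientation']).as_matrix().round(3).tolist())
E
```

```text
rv [-0.001  0.     0.03 ] d [-111.3  -76.6   45.1] rows>=3.4
[551.57585239 314.30172835  65.59001143] [[-0.054, 0.999, -0.001], [0.999, 0.054, -0.0], [-0.0, -0.001, -1.0]]
```

```bash
python3 steer.py '[[0,0,0.01,-28,-19,11,0],[0,0,0.02,-56,-38,22,0],[0,0,0.03,-84,-57,33,0],[0,0,0.03,-111,-76.5,45,0],[0,0,0.03,-111,-76.5,45,0]]' && python3 - <<'E'
from h import *
i=get_image("top");j=get_image("scene")
print(sensors.read_state()['ee_pos'])
a=cv2.resize(i["frame"][140:270,190:350],(640,520));b=cv2.resize(j["frame"][120:270,150:310],(0,0),fx=3.47,fy=3.47)
cv2.imwrite("pics/n1.png",np.hstack([cv2.resize(a,(400,325)),cv2.resize(b,(347,325))])[:,:,::-1])
E
```

```text
clock: 4.38
ee_pos: [476.6, 192.4, 17.7]
orientation: [-2.198, -2.243, 0.016]
force: [-1.4, -0.4, -2.0]
opening: 15.5
gripper_force: 78.5
[480.87014162 197.96670782  20.71436565]
```

View pics/n1.png

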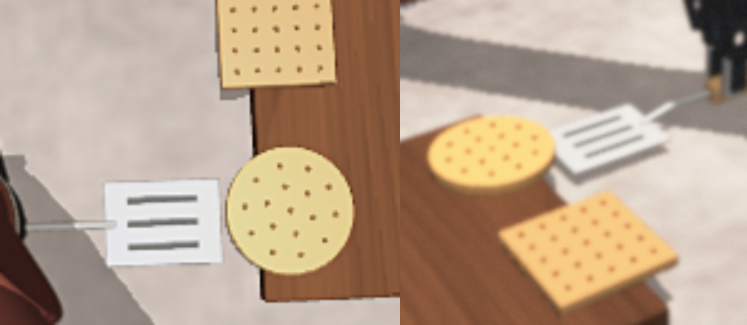

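```bash
python3 - <<'E'
from h import *
i=get_image("top")
print(ray(i,[(278,228.4),(232.4,229.6)],18).round(1), ray(i,[(306,224.4)],40).round(1), ray(i,[(190+252/2.5,140+90/2.5),(190+265/2.5,140+298/2.5)],30).round(1))
go([485,172,20.7-6],Rt(91.4))
E
```

```text
[[477.2  22.   18. ]
 [476.4 110.   18. ]] [[483.7 -28.9  40. ]] [[577.1  -4.1  30. ]
 [419.   -9.6  30. ]]
 rv [ 0.    -0.    -0.001] d [-27.7   2.4   6.8] rows>=0.7
```

Tip centre is about (477, 22), biscuit centre (484, -29), and the board edge is at y≈-7 there. I'll shift sideways by 6.5 mm and slide under by 25 mm.

```bash
python3 steer.py '[[0,0,0,0,6.5,0,0],[0,0,0,-12,6.5,0,0],[0,0,0,-25,6.5,0,0],[0,0,0,-25,6.5,0,0]]' && python3 steer.py '[[0,0,0,0,0,-5,0],[0,0,0,0,0,-8,0],[0,0,0,0,0,-8,0]]' && python3 - <<'E'
from h import *
i=get_image("top");j=get_image("scene")
print(sensors.read_state()['ee_pos'],sensors.read_state()['force'])
a=cv2.resize(i["frame"][140:270,190:350],(400,325));b=cv2.resize(j["frame"][120:270,150:310],(347,325))
cv2.imwrite("pics/n2.png",np.hstack([a,b])[:,:,::-1])
E
```

```text
clock: 4.87
ee_pos: [489.8, 172.6, 21.3]
orientation: [2.196, 2.245, -0.001]
force: [-0.2, 0.6, -1.0]
opening: 15.6
gripper_force: 78.6
clock: 5.12
ee_pos: [489.4, 176.0, 30.4]
orientation: [2.193, 2.249, 0.003]
force: [0.9, -0.3, -1.8]
opening: 15.4
gripper_force: 78.6
[488.93851217 175.55529252  29.74379037] [-0.2543237   0.70015388 -1.60716666]
```

View pics/n2.png

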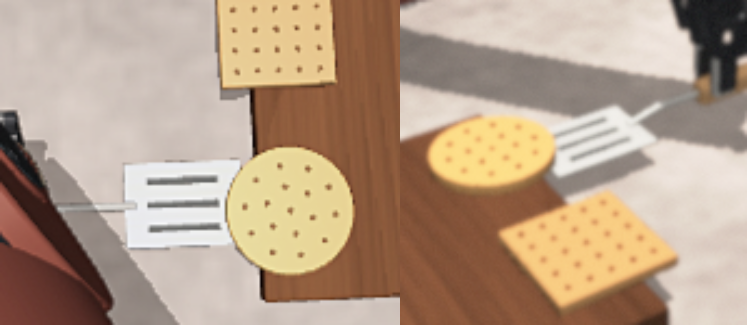

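Blade tip is under the overhang (tip about 6 mm in front of the board edge line, crop (240,160)). I'll start the lift along the arc.

```bash
python3 steer.py '[[0,0,0,-6,0,0,0],[0,0,0,-7,0,-5,0],[0,0,0,-8,0,-14,0],[0,0,0,-9,0,-24,0],[0,0,0,-11,0,-33,0]]' && python3 - <<'E'
from h import *
i=get_image("top");j=get_image("scene")
print(sensors.read_state()['ee_pos'],sensors.read_state()['force'])
a=cv2.resize(i["frame"][140:270,190:350],(400,325));b=cv2.resize(j["frame"][120:270,150:310],(347,325))
cv2.imwrite("pics/n3.png",np.hstack([a,b])[:,:,::-1])
E
```

```text
clock: 5.63
ee_pos: [489.3, 164.0, 63.8]
orientation: [2.194, 2.248, 0.001]
force: [0.6, -0.4, -1.2]
opening: 15.5
gripper_force: 78.5
[490.34529992 163.85441494  64.52632159] [ 0.32506163  0.34805662 -0.47173624]
```

View pics/n3.png

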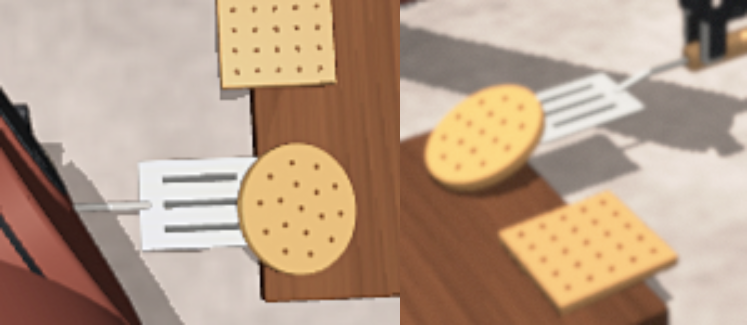

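The biscuit is tipped about 25° and hasn't slid (its far edge is still at crop column 355). I'll continue the arc.

```bash
python3 steer.py '[[0,0,0,-6,0,-11,0],[0,0,0,-13,0,-21,0],[0,0,0,-23,0,-30,0],[0,0,0,-36,0,-37,0],[0,0,0,-50,0,-42,0]]' && python3 - <<'E'
from h import *
i=get_image("top");j=get_image("scene")
print(sensors.read_state()['ee_pos'],sensors.read_state()['force'])
a=cv2.resize(i["frame"][140:270,190:350],(400,325));b=cv2.resize(j["frame"][120:270,150:310],(347,325))
cv2.imwrite("pics/n4.png",np.hstack([a,b])[:,:,::-1])
E
```

```text
clock: 6.15
ee_pos: [490.3, 113.4, 105.6]
orientation: [2.193, 2.249, 0.001]
force: [0.5, -0.3, -0.9]
opening: 15.5
gripper_force: 78.5
[490.84639155 111.09414807 105.42979683] [ 0.908203   -0.14401279 -0.41269638]
```

View pics/n4.png

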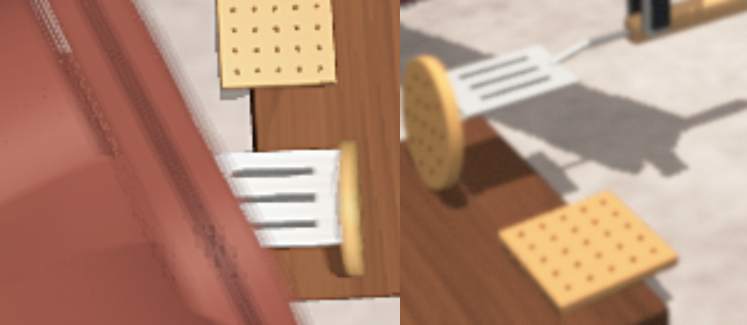

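It stands nearly vertical, leaning on the blade edge (top-view crop column 345). I'll push it over.

```bash
python3 steer.py '[[0,0,0,-10,0,-1,0],[0,0,0,-20,0,-1,0],[0,0,0,-30,0,0,0],[0,0,0,-40,0,0,0],[0,0,0,-45,0,0,0]]' && python3 steer.py '[[0,0,0,0,0,0,0],[0,0,0,0,0,0,0],[0,0,0,0,0,-15,0],[0,0,0,0,0,-15,0]]' && python3 - <<'E'
from h import *
i=get_image("top");j=get_image("scene")
print(sensors.read_state()['ee_pos'],sensors.read_state()['force'])
a=cv2.resize(i["frame"][100:270,190:430],(400,325));b=cv2.resize(j["frame"][120:330,50:290],(370,325))
cv2.imwrite("pics/n5.png",np.hstack([a,b])[:,:,::-1])
E
```

```text
clock: 6.67
ee_pos: [491.1, 66.8, 103.9]
orientation: [-2.196, -2.246, 0.001]
force: [0.1, -0.6, -0.9]
opening: 15.7
gripper_force: 78.5
clock: 7.0
ee_pos: [492.3, 69.8, 121.1]
orientation: [2.193, 2.248, 0.003]
force: [1.7, 0.9, -0.7]
opening: 15.7
gripper_force: 78.5
[491.66292846  69.37889267 119.54870664] [-0.85324634 -0.18306214 -0.96137997]
```

View pics/n5.png

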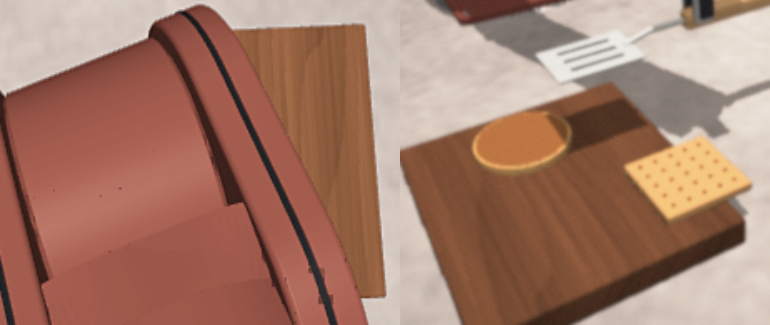

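The biscuit lies dark side up, flat on the board (scene crop (522,141)). The crispbread has not moved. I'll bring the spatula back.

```bash
python3 steer.py '[[0,0,0,40,10,0,0],[0,0,0,80,20,0,0],[0,0,0,120,30,0,0],[0,0,0,160,40,0,0],[0,0,0,200,50,0,0]]' && python3 steer.py '[[0,0,0,15,0,30,0],[0,0,0,30,0,65,0],[0,0,0,30,0,95,0],[0,0,0,30,0,105,0],[0,0,0,30,0,105,0]]' && python3 steer.py '[[0,0,0,0,0,3,0],[0,0,0,0,0,6,0],[0,0,0,0,0,7,0],[0,0,0,0,0,7,0]]'
```

```text
clock: 7.52
ee_pos: [536.4, 271.9, 118.5]
orientation: [-2.195, -2.247, 0.001]
force: [0.1, 0.2, -0.6]
opening: 15.6
gripper_force: 78.6
clock: 7.93
ee_pos: [533.3, 299.6, 11.3]
orientation: [-2.191, -2.247, 0.008]
force: [-0.5, 0.3, -0.3]
opening: 15.3
gripper_force: 79.6
clock: 8.27
ee_pos: [536.9, 299.7, 9.0]
orientation: [2.195, 2.246, 0.003]
force: [-1.4, -0.1, 2.7]
opening: 15.7
gripper_force: 80.2
```

```bash
python3 steer.py '[[0,0,0,0,0,0,30],[0,0,0,0,0,0,45],[0,0,0,0,0,0,50],[0,0,0,0,0,0,50],[0,0,0,0,0,0,50]]' && python3 steer.py '[[0,0,0,0,0,-20,50],[0,0,0,0,0,-60,50],[0,0,0,0,0,-100,50],[0,0,0,0,0,-140,50],[0,0,0,0,0,-140,50]]' && python3 steer.py '[[0,0,0,20,0,0,50],[0,0,0,60,0,0,50],[0,0,0,100,0,0,50],[0,0,0,140,0,0,50],[0,0,0,140,0,0,50]]' && python3 - <<'E'
from h import *
i=get_image("top");j=get_image("scene")
cv2.imwrite("pics/n6.png",np.hstack([cv2.resize(i["frame"],(400,300)),cv2.resize(j["frame"],(400,300))])[:,:,::-1])
E
```

```text
clock: 8.68
ee_pos: [535.9, 299.8, 7.5]
orientation: [2.195, 2.248, 0.0]
force: [-0.0, 0.0, 0.1]
opening: 49.7
gripper_force: 0.0
clock: 9.1
ee_pos: [538.7, 302.7, 155.8]
orientation: [2.192, 2.246, 0.017]
force: [0.9, 1.8, 1.2]
opening: 49.9
gripper_force: 0.0
clock: 9.52
ee_pos: [527.7, 448.8, 146.8]
orientation: [-2.181, -2.253, -0.003]
force: [-3.4, 1.3, -0.1]
opening: 49.8
gripper_force: 0.0
```

View pics/n6.png

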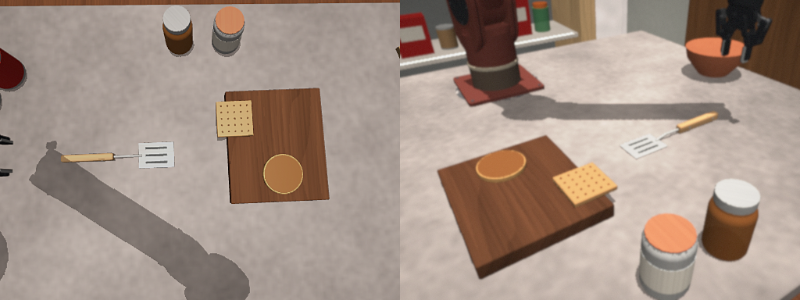

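The biscuit is flipped on the board at top view (283,174), the crispbread is in place, and the spatula lies flat. I'll let the arm settle a little away from the bowl, then hand in.

```bash
python3 steer.py '[[0,0,0,-20,0,-30,50],[0,0,0,-40,0,-40,50],[0,0,0,-40,0,-40,50],[0,0,0,-40,0,-40,50],[0,0,0,-40,0,-40,50]]' && python3 - <<'E'
from workcell import robot, sensors, get_image, finish_job
print(sensors.read_state()['force'],finish_job())
E
```

```text
clock: 10.03
ee_pos: [533.6, 399.0, 186.9]
orientation: [2.196, 2.246, -0.001]
force: [0.0, -0.4, -0.4]
opening: 50.2
gripper_force: 0.0
the job is handed in; nothing more can be done
[ 0.04040816 -0.36543209 -0.39538558] None
```

I handed the job in at about 10 s: the last pictures show the biscuit holes down and flat on the board, the crispbread where it was, and the spatula flat and right way up on the worktop, but no verdict was returned.

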